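Fetch the peeler from behind the jars

TASK

The peeler has slipped down behind the pepper mill, the honey jar and the spice jar on the dark tray: stand all three on the chopping board that lies across the hob, then take out the peeler and lay it flat and lengthwise inside the rim of the white utensil rest. After that put the mill and the two jars back on the tray, each upright and exactly where it stood before. Do not knock any of them over, and leave the garlic on the board and the wooden salt pot alone.

Things in the scene. Friction and masses are not known exactly. Their poses are not given: they have to be found in the camera images.
- mill_mid (a point): Wooden pepper mill with a small steel ball on top, 58 mm diameter at the foot, 150 mm tall, waisted, about 0.2 kg; this point is on its axis half-way up (75 mm above its foot). Its z axis points up. It can be gripped from above round the body at 70 to 100 mm above its foot, where it is no more than 58 mm wide.
- honey_mid (a point): Glass honey jar with a black lid, 63 mm diameter, 94 mm tall, about 0.33 kg; this point is on its axis half-way up (47 mm above its foot). Its z axis points up.
- spice_mid (a point): Slim spice jar with a white cap, 49 mm diameter at the foot, 105 mm tall, about 0.09 kg; the cap is 42 mm across and takes up the top 37 mm; this point is on its axis half-way up (52.5 mm above its foot). Its z axis points up.
- peeler_mid (a point): White-handled peeler lying flat, 170 mm long, 25 mm wide, 17 mm thick, about 0.08 kg; this point is the middle of its length, 8.5 mm above its underside. Its x axis runs along it towards the thin blade end (the blade's last 65 mm is only 6 mm thick and 14 mm wide), z up. The handle is the other end; it balances about 25 mm from this point towards the handle end.
- tray: Fixed low dark wooden tray, 160 (its x) by 250 mm (its y), origin at the centre of its underside; floor 6 mm high, rim 10 mm high and 6 mm wide. The mill and jars stand in a row along its y on the robot's side, in any order about 80 mm apart; the peeler lies behind them, along y. A wall cupboard hangs 0.45 m above the worktop beyond x = 0.58 m for y below -0.07 m: keep the wrist clear of it.
- board: Fixed wooden chopping board, 240 mm (its x) by 340 mm (its y) by 22 mm thick, lying level across the pan supports of the hob; origin at the centre of its underside, so its top is 22 mm above the origin.
- rest: Fixed shallow white enamel utensil rest with a blue rim, 210 mm (its x, its length) by 90 mm (its y); origin at the centre of its underside; floor 5 mm high, with a rim 9 mm high and 5 mm wide all round, so 200 by 80 mm inside.
- garlic: Loose garlic bulb, 56 mm across and 56 mm tall, on the far half (+x side) of the chopping board; origin at the centre of its underside. A bystander, to be left alone.
- salt: Loose round wooden salt pot, 92 mm diameter, 70 mm tall, on the worktop to the right of the rest; origin at the centre of its underside. A bystander, to be left alone.
There are look-alikes about, which are no part of the job. There is more than one size of the part that bears spice_mid; the job needs the larger.

How it is judged:
By the outcome, as a careful person would: the job done as asked, in the order asked, and still so for the second after the job is handed in, with the robot touching nothing.
It also fails if it takes over 147 s, if anything falls off the work surface, if the arm or the gripper's body presses on something with over 40 N, if the wrist force passes 120 N, or if a joint passes its speed limit or range.

ROBOT

A 7-joint arm with a two-finger parallel gripper is mounted at the origin on a cart in front of the work surface, level with it; the furniture and walls round the work are solid. World frame = base frame: x ahead of the robot, y to its left, z up, the work surface at z = 0. Lengths are in m, angles in rad, forces in N, time in s.
With the tool pointing down it reaches from about 0.35 to 0.9 m from the base axis. Payload 8.1 kg.
Tool frame: the origin (TCP) lies on the centre line of the jaws, within the pads' length; the fingertips stand 19 mm ahead of it and the grasp point (between the pads) is the TCP (arm.tip_reach is the distance from the TCP to the fingertips, in m); z points along the fingers, y is the line along which they close (so a half turn about z gives the same grasp; the last joint's range is limited). The gripper opens to 92 mm and grips with 3 to 60 N. Pads are 19 mm wide; open, the fingers measure 130 mm over their backs; the gripper's body (75 mm by 190 mm) begins 47 mm behind the grasp point.
Start: joints at [1.066, 0.434, 0.025, 1.573, -0.012, 1.134, -0.075], TCP at [0.244, -0.575, 0.246] pointing down, gripper open.
Joint ranges: [-2.62, 2.62], [-0.44, 2.09], [-1.27, 1.32], [0.08, 2.57], [-1.32, 4.46], [0.12, 2], [-2.74, 2.74]. Speed limits (rad/s): [2.22, 2.22, 3.01, 3.01, 3.14, 3.14, 3.14].

INTERFACE

Orientations are given as a rotation vector (axis times angle).
In Python, from cell import arm gives the robot as it stands.
- The arm moves only by the tool arm_command, never from a script. Its argument "targets" is a list that holds one entry, the list of rows, each a list of 6 numbers: the shift along the tool's x, y, z in m, then the turn, a rotation vector about the tool's x, y, z in rad. A call has 1 to 10 rows; each row shifts and turns the commanded pose from where the row before left it, along the tool's axes as they then stand; what a row does not reach is not made up. A row lasts 1/8 s, in which the tool goes at most 62.5 mm and 10.7 degrees, less where a joint would pass 70% of its speed; a pose out of reach is approached as far as the arm can. A call with a gripper value outside its range is refused whole. "jaw" is the finger opening in m, from 0 to 0.0918, set as the call begins (left out, the last holds). The fingers move at their own pace and stop on an object; "newtons" is the grip in N (left out, the last holds). Time passes only in rows, so rows that do not move let the fingers close. It gives the time, the measured TCP pose, the force, the opening and the grip force at its end, in the units of the state.
- arm.observe(): the state, without advancing time (a new reading comes with each control period).
- arm.get_image(name): name is "scene" or "side" or "wrist"; returns a dict with "pixels" (384x512x3 uint8, red, green, blue), "z_map" (384x512 float32, m along the optical axis (not along the pixel's ray), 0 where there is no reading), "fx", "fy", "cx", "cy" (pixels), "dist" ([k1, k2, p1, p2, k3] as OpenCV has them; the pictures are not rectified), "xyz" and "rotation" of the camera in the world; the wrist camera has in their place "T_tool_cam" (4x4, takes a point from camera to tool coordinates, whose origin is the TCP and whose axes are the flange's). Camera axes: x right, y down, z forward; pixel columns grow to the right and rows downward; lengths in m; the calibration is good to about 2 mm. A picture is of the moment at which its call begins: read the wrist's pose just before it.
- arm.sign_off(): hands the job in; it is judged then, once.
The state is a dict: "clock": time; "joints": joint angles; "dq": joint speeds; "joint_efforts": joint torques, N m; "position": TCP position; "ee_rot": TCP orientation; "force": force on the tool from outside, world axes, zero at the start; "ft_torque": the same for the moment, N m; "width": opening from 0.0 (shut) to 1.0 (fully open); "gripper_force": force on a finger pad.
Only numpy, scipy, OpenCV 4.12 (cv2) and the standard library are available. Lean on these libraries where they do the work, as an engineer would, in place of code of your own. Each camera call takes 0.05 s, during which the arm holds its last target. There are 200 camera calls.

## Working session

There is one attempt and no reset: what is moved stays moved. The work goes in short steps, Python scripts to look and compute and a tool call to move; the robot and the scene stay as the last step left them, time stands still between calls to the robot, and variables do not carry over. Pictures are saved under pics/ and viewed, at most 14 in all, crops included, and the job is handed in when it is done.

Besides the shell and the picture viewer there is one more tool, called as name([rows], argument=value, ...), one row to a line, values as JSON. arm_command: Moves the arm, as the interface text tells. Its arguments: {"type":"object","properties":{"targets":{"type":"array","items":{"type":"array","items":{"type":"array","items":{"type":"number"}}}},"jaw":{"type":"number"},"newtons":{"type":"number"}},"required":["targets"]}

```bash
mkdir -p pics; ls; cat > h.py <<'E'
import numpy as np, cv2
from cell import arm
from scipy.spatial.transform import Rotation as R
def Rm(r):
    r=np.array(r,float)
    return r if r.shape==(3,3) else (R.from_rotvec(r).as_matrix() if r.size==3 else R.from_quat(r).as_matrix())
def grab(name,save=None):
    s=arm.observe(); im=arm.get_image(name)
    if 'T_tool_cam' in im:
        T=np.eye(4);T[:3,:3]=Rm(s['ee_rot']);T[:3,3]=s['position'];T=T@np.array(im['T_tool_cam'])
    else:
        T=np.eye(4);T[:3,:3]=Rm(im['rotation']);T[:3,3]=im['xyz']
    K=np.array([[im['fx'],0,im['cx']],[0,im['fy'],im['cy']],[0,0,1]])
    v,u=np.mgrid[0:384,0:512]
    uv=cv2.undistortPoints(np.stack([u,v],-1).reshape(-1,1,2).astype(np.float64),K,np.array(im['dist'],float)).reshape(384,512,2)
    z=im['z_map']; P=np.dstack([uv[...,0]*z,uv[...,1]*z,z])@T[:3,:3].T+T[:3,3]
    P[z==0]=np.nan
    if save: cv2.imwrite('pics/'+save,im['pixels'][...,::-1])
    np.savez('/tmp/%s.npz'%name,P=P,px=im['pixels'],T=T,K=K,dist=im['dist'])
    return P,im['pixels'],T
E
python3 - <<'E'
from h import *
s=arm.observe();print({k:np.round(v,3).tolist() for k,v in s.items()})
for n in('scene','side','wrist'):
    P,px,T=grab(n,n+'0.png');print(n,np.round(T,3).tolist())
a=[cv2.imread('pics/%s0.png'%n) for n in('scene','side')]
E
```

```text
pics
{'clock': 0.0, 'joints': [1.066, 0.435, 0.025, 1.574, -0.012, 1.134, -0.075], 'dq': [-0.001, -0.0, 0.0, 0.002, 0.0, 0.0, 0.0], 'joint_efforts': [0.001, -66.785, 0.985, -31.446, -0.061, 0.043, 0.0], 'position': [0.244, -0.575, 0.245], 'ee_rot': [-3.077, -0.626, 0.001], 'force': [-0.381, -0.139, 0.736], 'ft_torque': [-0.025, -0.017, 0.012], 'gripper_force': 0.0, 'width': 0.998}
scene [[-0.649, -0.476, 0.594, -0.39], [-0.761, 0.42, -0.495, 0.604], [-0.014, -0.773, -0.635, 1.054], [0.0, 0.0, 0.0, 1.0]]
side [[-0.996, -0.016, 0.09, 0.408], [-0.088, 0.421, -0.903, 1.003], [-0.023, -0.907, -0.421, 0.601], [0.0, 0.0, 0.0, 1.0]]
wrist [[0.39, -0.884, -0.257, 0.314], [-0.921, -0.375, -0.107, -0.546], [-0.002, 0.279, -0.96, 0.383], [0.0, 0.0, 0.0, 1.0]]
```

View pics/scene0.png

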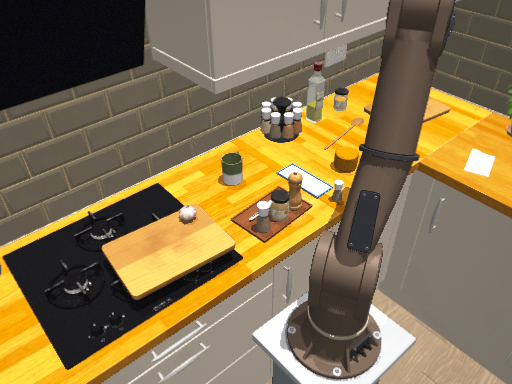

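View pics/side0.png

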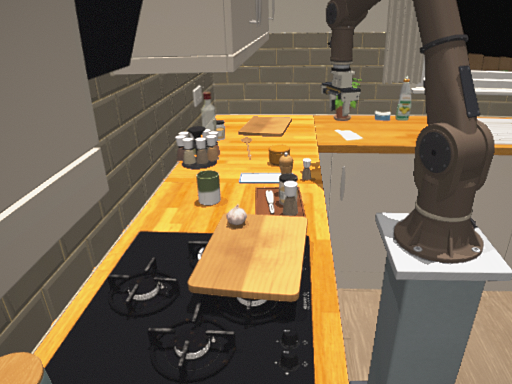

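```bash
python3 - <<'E'
import numpy as np,cv2
d=np.load('/tmp/scene.npz');P=d['P'];px=d['px']
for n,(u,v) in dict(spicetop=(264,203),spicebody=(264,222),honeytop=(280,195),milltop=(295,174),millbody=(295,200),small=(339,184),tray=(250,222),rest=(305,180),garlic=(187,210),salt=(345,155),board=(170,250),worktop=(225,205),peel=(255,214),green=(232,158)).items(): print(n,np.round(P[v,u],3),px[v,u])
c=cv2.resize(cv2.cvtColor(px,cv2.COLOR_RGB2BGR)[140:260,170:370],(800,480),interpolation=cv2.INTER_CUBIC);cv2.imwrite('pics/c1.png',c)
s=np.load('/tmp/side.npz');c=cv2.resize(cv2.cvtColor(s['px'],cv2.COLOR_RGB2BGR)[130:310,180:340],(640,720)[:2],interpolation=cv2.INTER_CUBIC);cv2.imwrite('pics/c2.png',cv2.resize(c,(533,600)))
E
```

```text
spicetop [ 0.427 -0.137  0.112] [255 255 255]
spicebody [ 0.409 -0.121  0.051] [117  99  83]
honeytop [ 0.434 -0.214  0.099] [67 65 62]
milltop [ 0.444 -0.292  0.142] [117  98  78]
millbody [ 0.419 -0.273  0.054] [172 124  70]
small [ 0.359 -0.428  0.078] [255 255 255]
tray [ 0.477 -0.118  0.005] [176 103  62]
rest [ 0.516 -0.426  0.006] [255 255 255]
garlic [0.554 0.074 0.12 ] [255 254 252]
salt [ 0.467 -0.588  0.072] [250 178   0]
board [0.487 0.187 0.072] [253 213 109]
worktop [ 0.608 -0.113  0.   ] [251 177   4]
peel [ 0.488 -0.15   0.016] [197 187 181]
green [ 0.736 -0.251  0.074] [65 72 46]
```

View pics/c1.png

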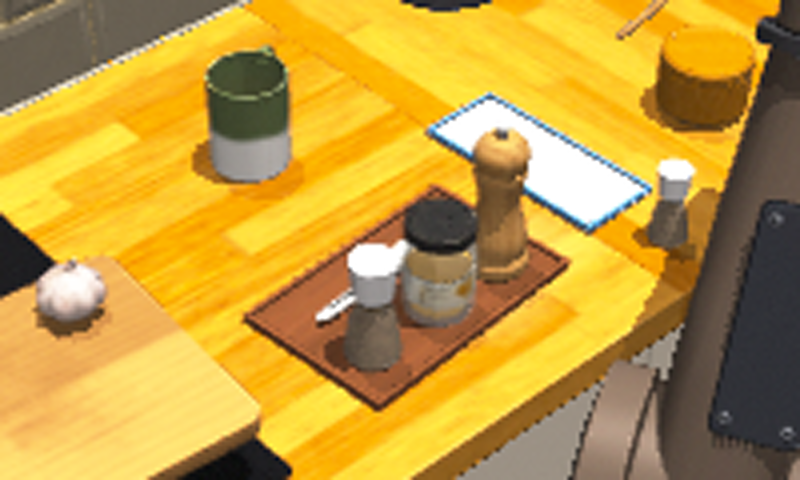

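View pics/c2.png

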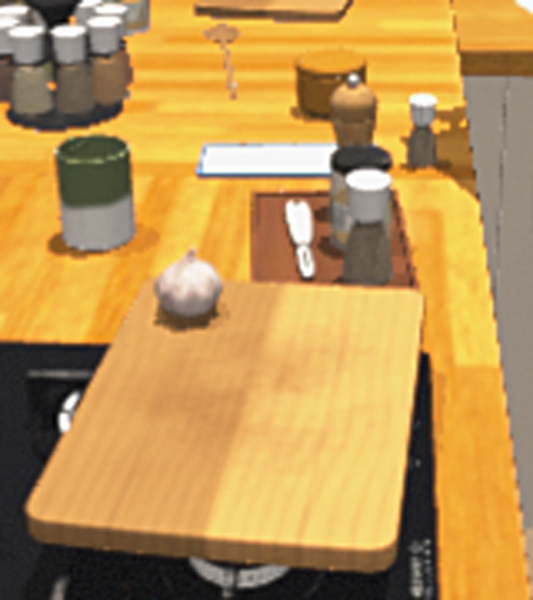

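arm_command([
  [[0.045,-0.037,-0.0125,0,0,0],[0.045,-0.037,-0.0125,0,0,0],[0.045,-0.037,-0.0125,0,0,0],[0.045,-0.037,-0.0125,0,0,0],[0.045,-0.037,-0.0125,0,0,0],[0.045,-0.037,-0.0125,0,0,0],[0.045,-0.037,-0.0125,0,0,0],[0.045,-0.037,-0.0125,0,0,0]],
])

```text
clock: 1.15
position: [0.4604, -0.1603, 0.3461]
ee_rot: [3.078, 0.626, -0.0]
force: [0.9, -0.8, 0.6]
width: 0.996
gripper_force: 0.0
```

arm_command([
  [[0,0,0,0,0,-0.167],[0,0,0,0,0,-0.167],[0,0,0,0,0,-0.167],[0,0,0,0,0,-0.167],[0,0,0,0,0,-0.167],[0,0,0,0,0,-0.167],[0,0,0,0,0,-0.167],[0,0,0,0,0,0],[0,0,0,0,0,0]],
])

```text
clock: 2.28
position: [0.4599, -0.1621, 0.3456]
ee_rot: [-2.226, -2.217, 0.0]
force: [-0.1, 0.2, 0.2]
width: 0.999
gripper_force: 0.0
```

```bash
python3 - <<'E'
from h import *
s=arm.observe();print(s['clock'],np.round(s['joints'],3),np.round(s['position'],4),np.round(s['ee_rot'],3))
P,px,T=grab('wrist','w1.png');print(np.round(T,3).tolist())
E
```

```text
2.275 [ 0.538  0.164 -0.359  1.713  0.06   1.276  0.162] [ 0.4599 -0.1621  0.3456] [-2.226 -2.217  0.   ]
[[1.0, -0.005, -0.001, 0.461], [-0.005, -0.96, -0.279, -0.087], [0.0, 0.279, -0.96, 0.484], [0.0, 0.0, 0.0, 1.0]]
```

View pics/w1.png

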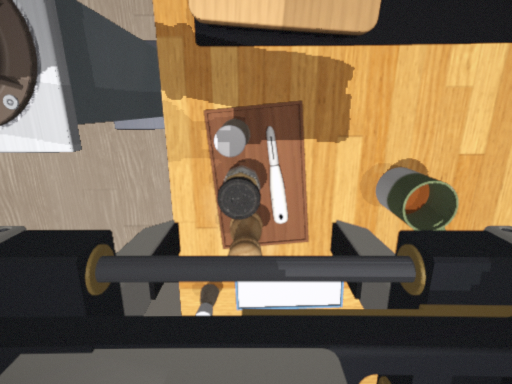

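```bash
cat > m.py <<'E'
import numpy as np,cv2
from scipy.optimize import least_squares
def circ(q,r=None):
    c0=q.mean(0)
    if r is None: f=lambda p:np.hypot(*(q-p[:2]).T)-p[2];x0=[*c0,.03]
    else: f=lambda p:np.hypot(*(q-p).T)-r;x0=c0
    return least_squares(f,x0,loss='soft_l1',f_scale=.001).x
def sel(P,lo,hi): return P[np.all((P>lo)&(P<hi),-1)]
if __name__=='__main__':
  for n in('wrist','scene','side'):
    P=np.load(f'/tmp/{n}.npz')['P'];print(n)
    for o,y0,y1 in(('spice',-.18,-.09),('honey',-.26,-.18),('mill',-.34,-.255)):
        A=sel(P,[.36,y0,.03],[.5,y1,.2])
        if len(A)<20: continue
        zt=np.percentile(A[:,2],98 if o!='mill' else 99.5); top=A[abs(A[:,2]-zt)<.004][:,:2]
        lo,hi=top.min(0),top.max(0)
        print(o,'ztop',np.round([zt,A[:,2].max()],4),'mid',np.round((lo+hi)/2,4),'ext',np.round(hi-lo,3),len(top))
        if len(top)>8:
            h=cv2.minEnclosingCircle(top.astype(np.float32));print('   mec',np.round(h[0],4),round(h[1],4))
        for z in np.arange(.035,zt,.012):
            q=A[abs(A[:,2]-z)<.004][:,:2]
            if len(q)>12: print('   z%.3f'%z,np.round(circ(q),4),len(q))
    B=sel(P,[.3,-.02,.06],[.65,.4,.08])
    if len(B)>500: print('board z',np.median(B[:,2]),[np.round(v,3) for v in cv2.minAreaRect(B[:,:2].astype(np.float32))])
E
python3 m.py
```

```text
wrist
spice ztop [0.1116 0.1126] mid [ 0.4264 -0.1287] ext [0.04 0.04] 781
   mec [ 0.4266 -0.1285] 0.0207
   z0.035 [ 0.4262 -0.1289  0.0219] 34
   z0.047 [ 0.426  -0.1292  0.0199] 52
   z0.107 [ 0.4264 -0.1286  0.0147] 702
honey ztop [0.1004 0.1018] mid [ 0.4357 -0.2116] ext [0.06 0.06] 1406
   mec [ 0.436  -0.2121] 0.0314
   z0.035 [ 0.4354 -0.2123  0.031 ] 32
   z0.047 [ 0.4353 -0.2126  0.0313] 38
   z0.059 [ 0.4355 -0.2122  0.0306] 54
   z0.071 [ 0.4356 -0.2121  0.0304] 60
   z0.095 [ 0.4359 -0.2106  0.0209] 977
mill ztop [0.1415 0.1419] mid [ 0.4441 -0.274 ] ext [0.029 0.008] 88
   mec [ 0.4442 -0.2764] 0.0143
   z0.035 [ 0.4428 -0.289   0.0268] 22
   z0.047 [ 0.443  -0.2891  0.0253] 111
   z0.059 [ 0.4432 -0.2889  0.0218] 104
   z0.071 [ 0.4435 -0.2896  0.0196] 72
   z0.083 [  7.6209 321.8561 322.2082] 31
   z0.095 [ 0.4443 -0.2962  0.0274] 17
   z0.107 [ 0.4442 -0.29    0.0239] 62
   z0.119 [ 0.4443 -0.2931  0.0263] 22
   z0.131 [ 0.4444 -0.2906  0.0239] 174
board z 0.07482677005180235 [array([0.497, 0.025]), array([0.036, 0.238]), np.float64(88.259)]
scene
spice ztop [0.1146
[... 1503 characters left out ...]
] 27
   z0.095 [ 0.4268 -0.1454  0.0349] 32
   z0.107 [ 0.4252 -0.1253  0.0156] 69
honey ztop [0.0992 0.0999] mid [ 0.4334 -0.2121] ext [0.059 0.064] 114
   mec [ 0.4332 -0.2115] 0.0328
   z0.035 [ 0.4338 -0.2116  0.0305] 24
   z0.047 [ 0.434  -0.2115  0.0302] 18
   z0.071 [ 0.4335 -0.2113  0.0304] 15
   z0.095 [ 0.4345 -0.2078  0.0242] 123
mill ztop [0.1525 0.1538] mid [ 0.444  -0.2866] ext [0.01  0.006] 8
   z0.095 [ 0.4434 -0.2874  0.0198] 25
   z0.107 [ 0.4432 -0.2903  0.0238] 33
   z0.119 [ 0.4439 -0.2896  0.0232] 29
   z0.131 [ 0.4428 -0.2885  0.0218] 41
   z0.143 [ 0.4407 -0.2893  0.0116] 25
board z 0.07361360936030936 [array([0.506, 0.183]), array([0.344, 0.241]), np.float64(85.805)]
```

arm_command([
  [[0.033,-0.034,0.02,0,0,0],[0,0,0.06,0,0,0],[0,0,0.06,0,0,0],[0,0,0.06,0,0,0],[0,0,0.035,0,0,0],[0,0,0.0185,0,0,0],[0,0,0,0,0,0],[0,0,0,0,0,0]],
])

```text
clock: 3.32
position: [0.4266, -0.1291, 0.093]
ee_rot: [2.222, 2.22, 0.001]
force: [-0.4, -0.4, 0.7]
width: 0.999
gripper_force: 0.0
```

arm_command([
  [[0,0,0,0,0,0],[0,0,0,0,0,0],[0,0,0,0,0,0],[0,0,0,0,0,0],[0,0,0,0,0,0],[0,0,0,0,0,0]],
], jaw=0.03, newtons=15)

```text
clock: 4.08
position: [0.426, -0.1291, 0.0922]
ee_rot: [-2.222, -2.221, 0.0]
force: [1.3, 0.3, 0.3]
width: 0.444
gripper_force: 15.0
```

arm_command([
  [[0,0,-0.03,0,0,0],[0,0,-0.05,0,0,0],[0,0,-0.04,0,0,0],[0.05,0.001,0,0,0,0],[0.06,0.001,0,0,0,0],[0.06,0.001,0,0,0,0],[0.06,0.001,0,0,0,0],[0.06,0,0,0,0,0],[0.06,0,0,0,0,0],[0.039,0,0,0,0,0]],
])

```text
clock: 5.32
position: [0.4293, 0.2629, 0.2122]
ee_rot: [-2.218, -2.223, -0.001]
force: [0.7, -0.7, -0.5]
width: 0.451
gripper_force: 15.0
```

arm_command([
  [[0,0,0,0,0,0],[0,0,0.03,0,0,0],[0,0,0.015,0,0,0],[0,0,0.004,0,0,0],[0,0,0,0,0,0],[0,0,0,0,0,0]],
])

```text
clock: 6.08
position: [0.4304, 0.26, 0.1638]
ee_rot: [2.222, 2.221, 0.001]
force: [0.0, -0.2, -0.7]
width: 0.448
gripper_force: 15.0
```

arm_command([
  [[0,0,0.0015,0,0,0],[0,0,0.001,0,0,0],[0,0,0.0005,0,0,0],[0,0,0,0,0,0]],
])

```text
clock: 6.58
position: [0.4306, 0.2606, 0.1622]
ee_rot: [2.221, 2.22, 0.004]
force: [-4.9, -2.9, 20.1]
width: 0.451
gripper_force: 15.0
```

arm_command([
  [[0,0,-0.0012,0,0,0],[0,0,0,0,0,0],[0,0,0,0,0,0],[0,0,0,0,0,0],[0,0,0,0,0,0],[0,0,-0.02,0,0,0],[0,0,-0.05,0,0,0],[0,0,-0.05,0,0,0]],
], jaw=0.0918)

```text
clock: 7.58
position: [0.4297, 0.2598, 0.2826]
ee_rot: [-2.221, -2.221, 0.001]
force: [1.6, 0.3, -0.2]
width: 1.001
gripper_force: 0.0
```

arm_command([
  [[-0.059,0.0006,0,0,0,0],[-0.059,0.0006,0,0,0,0],[-0.059,0.0006,0,0,0,0],[-0.059,0.0006,0,0,0,0],[-0.059,0.0006,0,0,0,0],[-0.059,0.0006,0,0,0,0],[-0.059,0.0006,0,0,0,0],[-0.059,0.0006,0,0,0,0],[0,0,0,0,0,0],[0,0,0,0,0,0]],
])

```text
clock: 8.82
position: [0.4348, -0.2114, 0.2812]
ee_rot: [-2.221, -2.221, -0.0]
force: [0.1, -0.4, -0.1]
width: 0.999
gripper_force: 0.0
```

```bash
python3 - <<'E'
from h import *
from m import *
s=arm.observe();print(np.round(s['position'],4),np.round(s['ee_rot'],3))
P,px,T=grab('side','s2.png')
A=sel(P,[.36,.2,.085],[.5,.32,.25]);print(A.min(0),A.max(0),np.median(A,0))
E
```

```text
[ 0.4348 -0.2114  0.2812] [-2.221 -2.221 -0.   ]
[0.40623253 0.23868533 0.08501702] [0.45100227 0.28608463 0.1823204 ] [0.42849322 0.27507145 0.13362042]
```

arm_command([
  [[0,0,0.055,0,0,0],[0,0,0.055,0,0,0],[0,0,0.05,0,0,0],[0,0,0.035,0,0,0],[0,0,0.02,0,0,0],[0,0,0,0,0,0],[0,0,0,0,0,0]],
])

```text
clock: 9.75
position: [0.4356, -0.2114, 0.0673]
ee_rot: [2.219, 2.222, 0.001]
force: [0.6, -0.7, 0.3]
width: 1.0
gripper_force: 0.0
```

arm_command([
  [[0,0,0,0,0,0],[0,0,0,0,0,0],[0,0,0,0,0,0],[0,0,0,0,0,0],[0,0,0,0,0,0]],
], jaw=0.05, newtons=25)

```text
clock: 10.38
position: [0.4352, -0.2122, 0.0668]
ee_rot: [2.221, 2.221, 0.0]
force: [-0.2, -0.2, 5.8]
width: 0.683
gripper_force: 25.0
```

arm_command([
  [[0,0,-0.03,0,0,0],[0,0,-0.05,0,0,0],[0,0,-0.04,0,0,0],[0.047,0,0,0,0,0],[0.06,0,0,0,0,0],[0.06,0,0,0,0,0],[0.06,0,0,0,0,0],[0.06,0,0,0,0,0],[0.06,0,0,0,0,0],[0.03,0,0,0,0,0]],
])

```text
clock: 11.62
position: [0.4338, 0.1683, 0.1862]
ee_rot: [-2.217, -2.225, -0.0]
force: [0.5, -0.4, -2.9]
width: 0.679
gripper_force: 25.0
```

arm_command([
  [[0,0,0,0,0,0],[0,0,0.03,0,0,0],[0,0,0.016,0,0,0],[0,0,0.002,0,0,0],[0,0,0.0008,0,0,0],[0,0,0,0,0,0],[0,0,0,0,0,0]],
])

```text
clock: 12.5
position: [0.4351, 0.1649, 0.138]
ee_rot: [2.222, 2.221, 0.001]
force: [0.6, -0.4, -2.1]
width: 0.679
gripper_force: 25.0
```

arm_command([
  [[0,0,0.001,0,0,0],[0,0,0,0,0,0],[0,0,0,0,0,0]],
])

```text
clock: 12.88
position: [0.4352, 0.1651, 0.1373]
ee_rot: [2.221, 2.221, 0.001]
force: [-1.8, 0.1, 5.7]
width: 0.683
gripper_force: 25.0
```

arm_command([
  [[0,0,0,0,0,0],[0,0,0,0,0,0],[0,0,0,0,0,0],[0,0,0,0,0,0],[0,0,-0.02,0,0,0],[0,0,-0.05,0,0,0],[0,0,-0.05,0,0,0],[0,0,0,0,0,0]],
], jaw=0.0918)

```text
clock: 13.88
position: [0.4366, 0.1661, 0.2602]
ee_rot: [2.22, 2.219, 0.01]
force: [-0.3, -0.1, -1.6]
width: 1.0
gripper_force: 0.0
```

arm_command([
  [[-0.057,0.001,0,0,0,0],[-0.057,0.001,0,0,0,0],[-0.057,0.001,0,0,0,0],[-0.057,0.001,0,0,0,0],[-0.057,0.001,0,0,0,0],[-0.057,0.001,0,0,0,0],[-0.057,0.001,0,0,0,0],[-0.056,0.001,0,0,0,0],[0,0,0,0,0,0],[0,0,0,0,0,0]],
])

```text
clock: 15.12
position: [0.4425, -0.2893, 0.2557]
ee_rot: [-2.22, -2.22, 0.0]
force: [0.2, 0.5, -1.1]
width: 0.999
gripper_force: 0.0
```

arm_command([
  [[0,0,0.05,0,0,0],[0,0,0.05,0,0,0],[0,0,0.03,0,0,0],[0,0,0.008,0,0,0],[0,0,0.002,0,0,0],[0,0,0,0,0,0]],
])

```text
clock: 15.88
position: [0.4436, -0.2901, 0.1178]
ee_rot: [2.22, 2.221, 0.001]
force: [-0.5, 0.3, 0.5]
width: 0.999
gripper_force: 0.0
```

arm_command([
  [[0,0,0.003,0,0,0],[0,0,0,0,0,0],[0,0,0,0,0,0],[0,0,0,0,0,0],[0,0,0,0,0,0],[0,0,0,0,0,0]],
], jaw=0.03, newtons=20)

```text
clock: 16.62
position: [0.4429, -0.29, 0.1136]
ee_rot: [2.221, 2.221, 0.0]
force: [0.6, -0.4, 0.0]
width: 0.518
gripper_force: 19.9
```

arm_command([
  [[0,0,-0.03,0,0,0],[0,0,-0.05,0,0,0],[0,0,-0.04,0,0,0],[0.04,0,0,0,0,0],[0.055,0,0,0,0,0],[0.055,0,0,0,0,0],[0.055,0,0,0,0,0],[0.055,-0.003,0,0,0,0],[0.055,0,0,0,0,0],[0.045,0,0,0,0,0]],
])

```text
clock: 17.88
position: [0.4393, 0.072, 0.2337]
ee_rot: [2.22, 2.222, 0.0]
force: [1.0, -0.7, -1.7]
width: 0.521
gripper_force: 19.9
```

arm_command([
  [[0,0,0,0,0,0],[0,0,0,0,0,0],[0,0,0.03,0,0,0],[0,0,0.016,0,0,0],[0,0,0.002,0,0,0],[0,0,0.001,0,0,0],[0,0,0,0,0,0],[0,0,0,0,0,0]],
])

```text
clock: 18.88
position: [0.4401, 0.0699, 0.1851]
ee_rot: [2.221, 2.221, 0.001]
force: [-1.1, 0.6, -1.8]
width: 0.519
gripper_force: 19.9
```

arm_command([
  [[0,0,0.001,0,0,0],[0,0,0.0005,0,0,0],[0,0,0,0,0,0],[0,0,0,0,0,0]],
])

```text
clock: 19.38
position: [0.4405, 0.0702, 0.1841]
ee_rot: [2.221, 2.221, 0.002]
force: [-2.2, -0.6, 8.4]
width: 0.523
gripper_force: 20.2
```

arm_command([
  [[0,0,-0.0005,0,0,0],[0,0,0,0,0,0],[0,0,0,0,0,0],[0,0,0,0,0,0],[0,0,-0.02,0,0,0],[0,0,-0.05,0,0,0],[0,0,-0.055,0,0,0],[0,0,-0.02,0,0,0],[0,0,0,0,0,0]],
], jaw=0.0918)

```text
clock: 20.5
position: [0.4406, 0.0702, 0.3299]
ee_rot: [2.22, 2.22, 0.004]
force: [-0.8, -0.1, -0.5]
width: 0.999
gripper_force: 0.0
```

arm_command([
  [[-0.055,0.008,0,0,0,0],[-0.055,0.008,0,0,0,0],[-0.055,0.008,0,0,0,0],[-0.055,0.008,0,0,0,0],[-0.055,0.008,0,0,0,0],[0,0,0,0,0,0],[0,0,0,0,0,0],[0,0,0,0,0,0]],
])

```text
clock: 21.5
position: [0.4797, -0.2034, 0.3281]
ee_rot: [-2.218, -2.223, 0.0]
force: [0.5, 0.3, -0.1]
width: 1.0
gripper_force: 0.0
```

```bash
python3 - <<'E'
from h import *
from m import *
s=arm.observe();print(np.round(s['position'],4),np.round(s['ee_rot'],3))
out=[]
for n in('wrist','scene','side'):
    P,px,T=grab(n); out.append(px[...,::-1])
    I=px.astype(int); white=(I.min(-1)>110)&(I.max(-1)-I.min(-1)<60)
    box=np.all((P>[.38,-.335,.008])&(P<[.56,-.085,.03]),-1)
    q=P[box]
    qw=P[box&white]
    for nm,a in(('peel',qw),):
        if len(a)>30:
            r=cv2.minAreaRect(a[:,:2].astype(np.float32));print(n,nm,len(a),np.round(cv2.boxPoints(r),4).tolist(),np.round(r[1],3),'z',np.percentile(a[:,2],[5,50,95]).round(4))
            # handle/blade: width along axis
    rb=np.all((P>[.36,-.52,-.005])&(P<[.66,-.345,.016]),-1)
    blue=(I[...,2]-I[...,0]>40)
    m=rb&(white|blue); a=P[m]
    lab,cc=cv2.connectedComponents(m.astype(np.uint8)),0
    l=lab[1];k=np.argmax(np.bincount(l[l>0])) if l.max()>0 else 0
    a=P[l==k] if k else a
    if len(a)>30:
        r=cv2.minAreaRect(a[:,:2].astype(np.float32));print(n,'rest',len(a),np.round(r[0],4),np.round(r[1],3),round(r[2],2),'z',np.percentile(a[:,2],[5,50,95]).round(4))
    # objects on board
    for nm,y in(('spice',.26),('honey',.165),('mill',.07)):
        A=sel(P,[.38,y-.045,.085],[.5,y+.045,.3])
        if len(A)>20: print(n,nm,A.max(0).round(3),A.min(0).round(3))
    t=np.all((P>[.35,-.35,.001])&(P<[.55,-.07,.0125]),-1)&(I[...,0]<150)&~white
    if t.sum()>200:
        r=cv2.minAreaRect(P[t][:,:2].astype(np.float32));print(n,'tray',np.round(r[0],4),np.round(r[1],3),round(r[2],2))
cv2.imwrite('pics/w3.png',out[0])
E
```

```text
[ 0.4797 -0.2034  0.3281] [-2.218 -2.223  0.   ]
wrist peel 1124 [[0.4700999855995178, -0.1193000003695488], [0.4936999976634979, -0.2856999933719635], [0.5181000232696533, -0.28220000863075256], [0.4943999946117401, -0.11580000072717667]] [0.025 0.168] z [0.0122 0.0176 0.0212]
wrist rest 1619 [ 0.5258 -0.4584] [0.21  0.037] 0.58 z [0.0032 0.0048 0.0085]
wrist tray [ 0.4564 -0.1959] [0.183 0.268] 5.78
scene peel 157 [[0.46470001339912415, -0.11640000343322754], [0.49149999022483826, -0.2842999994754791], [0.515999972820282, -0.28040000796318054], [0.48919999599456787, -0.11249999701976776]] [0.025 0.17 ] z [0.0117 0.0184 0.0241]
scene rest 834 [ 0.5224 -0.4295] [0.212 0.107] 2.07 z [0.0018 0.006  0.0109]
scene spice [0.453 0.284 0.185] [0.403 0.238 0.085]
scene honey [0.466 0.196 0.175] [0.399 0.135 0.085]
scene mill [0.458 0.1   0.23 ] [0.408 0.047 0.085]
scene tray [ 0.46   -0.2001] [0.181 0.264] 4.01
side peel 98 [[0.4772999882698059, -0.1306000053882599], [0.48840001225471497, -0.27549999952316284], [0.5123000144958496, -0.2736999988555908], [0.5012999773025513, -0.12880000472068787]] [0.024 0.145] z [0.011  0.0165 0.02  ]
side rest 367 [ 0.548  -0.4229] [0.159 0.097] 2.95 z [0.0006 0.0032 0.0069]
side spice [0.451 0.287 0.182] [0.406 0.238 0.085]
side honey [0.465 0.199 0.171] [0.402 0.134 0.085]
side mill [0.463 0.097 0.225] [0.417 0.061 0.137]
side tray [ 0.4655 -0.2211] [0.156 0.221] 3.05
```

View pics/w3.png

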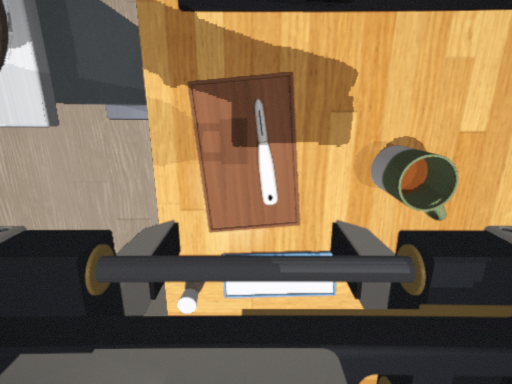

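arm_command([
  [[-0.055,0.008,0,0,0,0],[-0.055,0.008,0,0,0,0],[-0.055,0.008,0,0,0,0],[-0.055,0.008,0,0,0,0],[0,0,0,0,0,0],[0,0,0,0,0,0],[0,0,0,0,0,0]],
])

```text
clock: 22.52
position: [0.5122, -0.4236, 0.329]
ee_rot: [2.219, 2.223, 0.001]
force: [0.4, 0.9, 0.4]
width: 0.995
gripper_force: 0.0
```

```bash
python3 - <<'E'
from h import *
d=np.load('/tmp/wrist.npz');P=d['P'];I=d['px'].astype(int)
w=(I.min(-1)>110)&(I.max(-1)-I.min(-1)<60)&np.all((P>[.38,-.335,.008])&(P<[.56,-.085,.03]),-1)
q=P[w][:,:2];c=q.mean(0);v=np.linalg.svd(q-c)[2][0] if 0 else np.linalg.eigh(np.cov(q.T))[1][:,1]
if v[1]<0:v=-v
t=(q-c)@v;print('peel',c.round(4),np.degrees(np.arctan2(v[1],v[0])).round(1),t.min(),t.max(),'mid',(c+v*(t.min()+t.max())/2).round(4))
n=np.array([-v[1],v[0]])
for a in np.arange(t.min()+.01,t.max(),.02):
    m=abs(t-a)<.008;s=((q-c)@n)[m];print(round(a,3),s.min().round(4),s.max().round(4))
s=arm.observe();print(np.round(s['position'],4),np.round(s['ee_rot'],3))
P,px,T=grab('wrist','w4.png');I=px.astype(int)
m=np.all((P>[.36,-.52,-.01])&(P<[.68,-.345,.02]),-1)&((I[...,2]>I[...,0]-25)&(I[...,2]>90))
nl,l,st,_=cv2.connectedComponentsWithStats(m.astype(np.uint8));k=1+np.argmax(st[1:,4]);a=P[l==k];print(st[k])
r=cv2.minAreaRect(a[:,:2].astype(np.float32));print(np.round(r[0],4),np.round(r[1],4),r[2],np.percentile(a[:,2],[5,50,95]).round(4),cv2.boxPoints(r).round(3).tolist())
E
```

```text
peel [ 0.4957 -0.2102] 97.5 -0.07447261961807536 0.09361696604719669 mid [ 0.4945 -0.2007]
-0.064 -0.012 0.012
-0.044 -0.0123 0.0121
-0.024 -0.0122 0.012
-0.004 -0.0113 0.0115
0.016 -0.0098 0.0098
0.036 -0.0068 0.0061
0.056 -0.0066 0.0065
0.076 -0.0061 0.0055
[ 0.5122 -0.4236  0.329 ] [2.219e+00 2.223e+00 1.000e-03]
[ 196  127  133   58 6956]
[ 0.525  -0.4264] [0.2098 0.0919] 1.6849770545959473 [0.0028 0.0044 0.0081] [[0.4189999997615814, -0.3840000033378601], [0.421999990940094, -0.4749999940395355], [0.6309999823570251, -0.4690000116825104], [0.6290000081062317, -0.37700000405311584]]
```

View pics/w4.png

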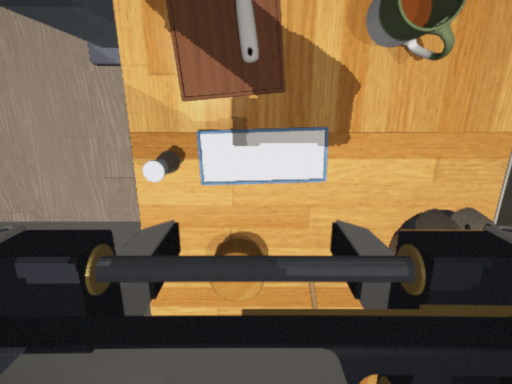

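arm_command([
  [[0.0495,-0.0036,0,0,0,0],[0.0495,-0.0036,0,0,0,0],[0.0495,-0.0036,0,0,0,0],[0.0495,-0.0036,0.02,0,0,0],[0,0,0.04,0,0,-0.129],[0,0,0.06,0,0,0],[0,0,0.06,0,0,0],[0,0,0.05,0,0,0],[0,0,0.03,0,0,0],[0,0,0,0,0,0]],
], jaw=0.038)

```text
clock: 23.82
position: [0.4962, -0.2256, 0.0673]
ee_rot: [-2.069, -2.359, 0.002]
force: [0.0, -0.1, 0.8]
width: 0.414
gripper_force: 0.0
```

arm_command([
  [[0,0,0.02,0,0,0],[0,0,0.01,0,0,0],[0,0,0,0,0,0],[0,0,0,0,0,0]],
])

```text
clock: 24.32
position: [0.498, -0.2272, 0.0397]
ee_rot: [2.073, 2.359, 0.001]
force: [-0.5, -0.9, -0.4]
width: 0.415
gripper_force: 0.0
```

arm_command([
  [[0,0,0.006,0,0,0],[0,0,0.0035,0,0,0],[0,0,0,0,0,0],[0,0,0,0,0,0]],
])

```text
clock: 24.82
position: [0.4974, -0.2271, 0.0291]
ee_rot: [-2.074, -2.36, 0.0]
force: [0.0, 0.2, 0.4]
width: 0.413
gripper_force: 0.0
```

arm_command([
  [[0,0,0,0,0,0],[0,0,0,0,0,0],[0,0,0,0,0,0],[0,0,0,0,0,0]],
], jaw=0.01, newtons=25)

```text
clock: 25.32
position: [0.4975, -0.2271, 0.0292]
ee_rot: [2.074, 2.36, 0.0]
force: [0.6, 0.3, 1.7]
width: 0.242
gripper_force: 25.0
```

arm_command([
  [[0,0,-0.01,0,0,0],[0,0,-0.03,0,0,0],[0,0,-0.04,0,0,0],[0,0,-0.03,0,0,0],[0,0,0,0,0,0],[0,0,0,0,0,0]],
])

```text
clock: 26.08
position: [0.4969, -0.227, 0.1388]
ee_rot: [-2.074, -2.359, 0.001]
force: [0.2, -0.2, -1.1]
width: 0.242
gripper_force: 25.0
```

arm_command([
  [[0,0,0,0,0,0.167],[0,0,0,0,0,0.167],[0,0,0,0,0,0.167],[0,0,0,0,0,0.167],[0,0,0,0,0,0.167],[0,0,0,0,0,0.167],[0,0,0,0,0,0.167],[0,0,0,0,0,0.167],[0,0,0,0,0,0.167],[0,0,0,0,0,0.167]],
])

```text
clock: 27.32
position: [0.4965, -0.2267, 0.1377]
ee_rot: [-3.141, -0.038, 0.004]
force: [-0.5, 0.2, -0.7]
width: 0.239
gripper_force: 25.0
```

arm_command([
  [[-0.001,0.05,0,0,0,0],[-0.001,0.05,0,0,0,0],[-0.001,0.05,0,0,0,0],[-0.0015,0.05,0,0,0,0],[0,0,0,0,0,0],[0,0,0,0,0,0],[0,0,0.05,0,0,0],[0,0,0.03,0,0,0],[0,0,0,0,0,0],[0,0,0,0,0,0]],
])

```text
clock: 28.58
position: [0.4997, -0.4266, 0.0602]
ee_rot: [3.141, 0.048, 0.001]
force: [0.5, -0.8, -1.0]
width: 0.24
gripper_force: 25.0
```

```bash
python3 - <<'E'
from h import *
s=arm.observe();print(np.round(s['position'],4),np.round(s['ee_rot'],3),np.round(s['joints'],2))
P,px,T=grab('wrist');b,_,_=grab('scene');px2=np.load('/tmp/scene.npz')['px']
o=np.hstack([px[:384,:,::-1][::1],cv2.resize(px2[130:250,230:390,::-1],(512,384))]);cv2.imwrite('pics/w5.png',cv2.resize(o,(800,300)))
E
```

```text
[ 0.4997 -0.4266  0.0602] [3.141e+00 4.800e-02 1.000e-03] [ 0.48  0.68  0.22  1.68 -0.19  0.8  -0.75]
```

View pics/w5.png

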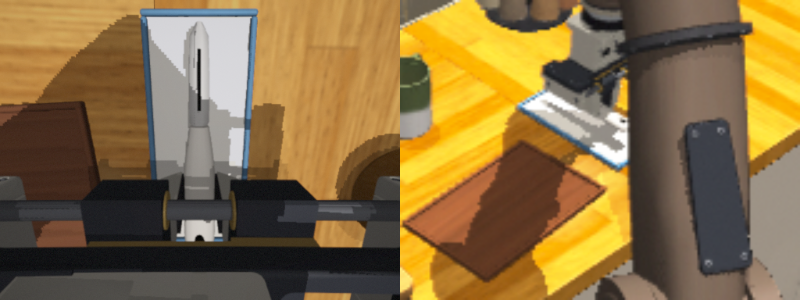

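arm_command([
  [[0,0,0.02,0,0,0],[0,0,0.0095,0,0,0],[0,0,0,0,0,0],[0,0,0.001,0,0,0],[0,0,0,0,0,0]],
])

```text
clock: 29.3
position: [0.4987, -0.4271, 0.0285]
ee_rot: [-3.141, -0.047, 0.0]
force: [-0.4, -0.2, -1.0]
width: 0.239
gripper_force: 25.0
```

arm_command([
  [[0,0,0.001,0,0,0],[0,0,0,0,0,0],[0,0,0,0,0,0]],
])

```text
clock: 29.68
position: [0.4989, -0.4272, 0.0278]
ee_rot: [3.141, 0.047, 0.0]
force: [-0.1, -0.0, 2.2]
width: 0.241
gripper_force: 25.0
```

arm_command([
  [[0,0,0,0,0,0],[0,0,0,0,0,0],[0,0,0,0,0,0],[0,0,-0.01,0,0,0],[0,0,-0.05,0,0,0],[0,0,-0.06,0,0,0],[0,0,0,0,0,0]],
], jaw=0.036)

```text
clock: 30.55
position: [0.5012, -0.4295, 0.1539]
ee_rot: [3.135, 0.046, 0.012]
force: [0.2, -0.6, -0.3]
width: 0.39
gripper_force: 0.0
```

arm_command([
  [[0,0,0,0,0,-0.1715],[0,0,0,0,0,-0.1715],[0,0,0,0,0,-0.1715],[0,0,0,0,0,-0.1715],[0,0,0,0,0,-0.1715],[0,0,0,0,0,-0.1715],[0,0,0,0,0,-0.1715],[0,0,0,0,0,-0.1715],[0,0,0,0,0,-0.1715]],
])

```text
clock: 31.68
position: [0.4986, -0.4271, 0.1475]
ee_rot: [-2.212, -2.23, 0.0]
force: [0.7, 0.0, -0.2]
width: 0.391
gripper_force: 0.0
```

arm_command([
  [[0.02,-0.015,-0.04,0,0,0],[0.02,-0.015,-0.04,0,0,0],[0.04,-0.01,-0.04,0,0,0],[0.05,-0.01,-0.02,0,0,0],[0.055,-0.0085,-0.01,0,0,0],[0.055,0,0,0,0,0],[0.055,0,0,0,0,0],[0.04,0,0,0,0,0],[0,0,0,0,0,0],[0,0,0,0,0,0]],
], jaw=0.0918)

```text
clock: 32.92
position: [0.4394, -0.093, 0.2976]
ee_rot: [2.219, 2.223, -0.001]
force: [0.1, -0.5, -0.1]
width: 1.0
gripper_force: 0.0
```

```bash
python3 - <<'E'
from h import *
from m import *
s=arm.observe();print(np.round(s['position'],4),np.round(s['ee_rot'],3),np.round(s['joints'],2))
P,px,T=grab('wrist');P2,px2,_=grab('scene')
for n,Q in(('wrist',P),('scene',P2)):
  for nm,y in(('spice',.26),('honey',.165),('mill',.07)):
    A=sel(Q,[.37,y-.045,.09],[.51,y+.045,.26])
    if len(A)<30: continue
    print(n,nm,A.max(0).round(3))
    for z in np.arange(.1,A[:,2].max(),.02):
        q=A[abs(A[:,2]-z)<.006][:,:2]
        if len(q)>15: print('  z%.3f'%z,circ(q).round(4),len(q))
o=np.hstack([px[:384,:,::-1],cv2.resize(px2[130:250,230:390,::-1],(512,384))]);cv2.imwrite('pics/w6.png',cv2.resize(o,(800,300)))
E
```

```text
[ 0.4394 -0.093   0.2976] [ 2.219e+00  2.223e+00 -1.000e-03] [ 0.4   0.13 -0.34  1.88  0.05  1.15  0.04]
wrist mill [0.468 0.077 0.212]
  z0.100 [0.4404 0.0692 0.0258] 16
  z0.120 [0.4409 0.0708 0.0251] 395
  z0.140 [0.4413 0.0718 0.0215] 226
  z0.180 [0.442  0.071  0.0249] 224
  z0.200 [0.4422 0.0717 0.0258] 576
scene spice [0.45  0.283 0.186]
  z0.100 [0.4293 0.2596 0.0223] 56
  z0.120 [0.4308 0.2585 0.0194] 59
  z0.140 [0.4311 0.2585 0.0162] 29
  z0.160 [0.4295 0.2592 0.0187] 35
  z0.180 [0.4266 0.261  0.0153] 155
scene honey [0.466 0.197 0.176]
  z0.100 [0.4345 0.1641 0.0309] 55
  z0.120 [0.435  0.1642 0.0311] 64
  z0.140 [0.4348 0.1639 0.0304] 68
  z0.160 [0.4345 0.164  0.0307] 52
scene mill [0.459 0.1   0.228]
  z0.100 [0.4387 0.0697 0.0256] 50
  z0.120 [0.439  0.0698 0.0245] 75
  z0.140 [0.4396 0.0696 0.0197] 54
  z0.160 [0.4404 0.0692 0.0197] 33
  z0.180 [0.4403 0.0688 0.0229] 51
  z0.200 [0.4398 0.0693 0.023 ] 72
  z0.220 [0.4418 0.0672 0.0098] 44
```

View pics/w6.png

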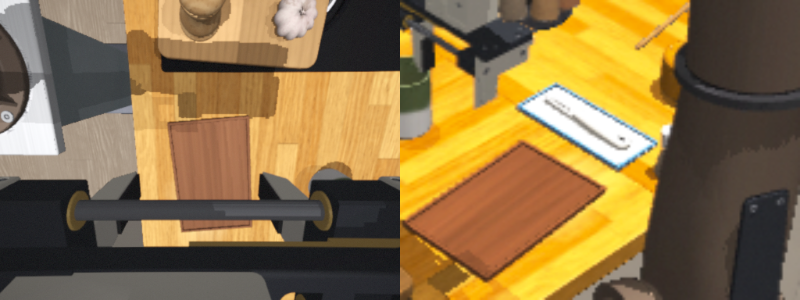

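arm_command([
  [[0.055,0.0006,0,0,0,0],[0.055,0.0006,0,0,0,0],[0.053,0,0,0,0,0],[0,0,0,0,0,0],[0,0,0,0,0,0],[0,0,0.05,0,0,0],[0,0,0.045,0,0,0],[0,0,0.016,0,0,0],[0,0,0.003,0,0,0],[0,0,0,0,0,0]],
])

```text
clock: 34.28
position: [0.4409, 0.0699, 0.1841]
ee_rot: [2.22, 2.222, 0.0]
force: [0.3, 0.6, -0.2]
width: 1.0
gripper_force: 0.0
```

arm_command([
  [[0,0,0,0,0,0],[0,0,0,0,0,0],[0,0,0,0,0,0],[0,0,0,0,0,0],[0,0,0,0,0,0],[0,0,0,0,0,0]],
], jaw=0.03, newtons=20)

```text
clock: 35.02
position: [0.4404, 0.0708, 0.1837]
ee_rot: [2.219, 2.224, 0.0]
force: [0.7, 0.0, 0.3]
width: 0.515
gripper_force: 20.0
```

arm_command([
  [[0,0,-0.02,0,0,0],[0,0,-0.03,0,0,0],[-0.04,0.001,0,0,0,0],[-0.055,0.001,0,0,0,0],[-0.055,0,0,0,0,0],[-0.055,0,0,0,0,0],[-0.055,0,0,0,0,0],[-0.055,0,0,0,0,0],[-0.045,0,0,0,0,0],[0,0,0,0,0,0]],
])

```text
clock: 36.28
position: [0.4419, -0.2933, 0.2329]
ee_rot: [-2.225, -2.217, 0.002]
force: [-0.6, 0.2, -2.2]
width: 0.52
gripper_force: 19.9
```

arm_command([
  [[0,0,0,0,0,0],[0,0,0.05,0,0,0],[0,0,0.045,0,0,0],[0,0,0.018,0,0,0],[0,0,0.003,0,0,0],[0,0,0,0,0,0],[0,0,0,0,0,0]],
])

```text
clock: 37.15
position: [0.444, -0.2893, 0.1188]
ee_rot: [2.217, 2.223, 0.001]
force: [-0.5, 0.2, -1.9]
width: 0.519
gripper_force: 19.9
```

arm_command([
  [[-0.0005,-0.0006,0.003,0,0,0],[0,0,0.0008,0,0,0],[0,0,0,0,0,0],[0,0,0,0,0,0]],
])

```text
clock: 37.65
position: [0.4426, -0.2897, 0.1138]
ee_rot: [-2.219, -2.224, 0.0]
force: [0.9, 0.2, -2.4]
width: 0.52
gripper_force: 19.9
```

arm_command([
  [[0,0,0.0008,0,0,0],[0,0,0,0,0,0],[0,0,0,0,0,0]],
])

```text
clock: 38.02
position: [0.4427, -0.2897, 0.1131]
ee_rot: [2.219, 2.224, 0.0]
force: [0.1, 0.5, -0.7]
width: 0.521
gripper_force: 20.0
```

arm_command([
  [[0,0,0.0004,0,0,0],[0,0,0,0,0,0],[0,0,0,0,0,0],[0,0,0,0,0,0],[0,0,0,0,0,0],[0,0,-0.03,0,0,0],[0,0,-0.06,0,0,0],[0,0,-0.06,0,0,0]],
], jaw=0.0918)

```text
clock: 39.02
position: [0.4423, -0.2895, 0.2642]
ee_rot: [-2.218, -2.224, 0.0]
force: [1.6, -0.9, 0.0]
width: 0.999
gripper_force: 0.0
```

arm_command([
  [[0.057,-0.0008,0,0,0,0],[0.057,-0.0008,0,0,0,0],[0.057,-0.0008,0,0,0,0],[0.057,-0.0008,0,0,0,0],[0.057,-0.0008,0,0,0,0],[0.057,-0.0008,0,0,0,0],[0.057,-0.0008,0,0,0,0],[0.056,-0.0008,0,0,0,0],[0,0,0,0,0,0],[0,0,0,0,0,0]],
])

```text
clock: 40.28
position: [0.435, 0.1648, 0.2624]
ee_rot: [2.218, 2.224, -0.001]
force: [0.2, -0.9, 0.1]
width: 1.0
gripper_force: 0.0
```

arm_command([
  [[0,0,0.05,0,0,0],[0,0,0.045,0,0,0],[0,0,0.025,0,0,0],[0,0,0.005,0,0,0],[0,0,0,0,0,0],[0,0,0,0,0,0]],
])

```text
clock: 41.02
position: [0.4359, 0.1652, 0.1388]
ee_rot: [2.219, 2.222, 0.003]
force: [-0.1, -0.5, -0.4]
width: 1.002
gripper_force: 0.0
```

arm_command([
  [[0,0,0,0,0,0],[0,0,0,0,0,0],[0,0,0,0,0,0],[0,0,0,0,0,0],[0,0,0,0,0,0]],
], jaw=0.05, newtons=25)

```text
clock: 41.65
position: [0.4352, 0.1653, 0.1378]
ee_rot: [2.219, 2.224, 0.0]
force: [-0.3, -0.2, 1.8]
width: 0.679
gripper_force: 25.0
```

arm_command([
  [[0,0,-0.02,0,0,0],[0,0,-0.03,0,0,0],[-0.05,-0.0008,0,0,0,0],[-0.057,0,0,0,0,0],[-0.057,0,0,0,0,0],[-0.057,0,0,0,0,0],[-0.057,0,0,0,0,0],[-0.057,0,0,0,0,0],[-0.0425,0,0,0,0,0],[0,0,0,0,0,0]],
])

```text
clock: 42.9
position: [0.4341, -0.2159, 0.1869]
ee_rot: [-2.225, -2.217, 0.002]
force: [0.5, 0.8, -3.3]
width: 0.683
gripper_force: 25.0
```

arm_command([
  [[0,0,0,0,0,0],[0,0,0.05,0,0,0],[0,0,0.045,0,0,0],[0,0,0.018,0,0,0],[0,0,0.004,0,0,0],[0,0,0,0,0,0],[0,0,0,0,0,0],[0,0,0,0,0,0]],
])

```text
clock: 43.9
position: [0.4357, -0.2124, 0.0714]
ee_rot: [2.218, 2.223, 0.001]
force: [0.2, -0.1, -2.5]
width: 0.686
gripper_force: 25.0
```

arm_command([
  [[0,-0.0003,0.0025,0,0,0],[0,0,0.001,0,0,0],[0,0,0,0,0,0],[0,0,0,0,0,0]],
])

```text
clock: 44.4
position: [0.4349, -0.2123, 0.0671]
ee_rot: [-2.219, -2.224, 0.0]
force: [-0.4, 0.1, -1.1]
width: 0.683
gripper_force: 25.0
```

arm_command([
  [[0,0,0.0006,0,0,0],[0,0,0,0,0,0],[0,0,0,0,0,0],[0,0,0,0,0,0],[0,0,0,0,0,0],[0,0,-0.03,0,0,0],[0,0,-0.06,0,0,0],[0,0,-0.06,0,0,0],[0,0,-0.05,0,0,0]],
], jaw=0.0918)

```text
clock: 45.52
position: [0.435, -0.2122, 0.269]
ee_rot: [2.218, 2.223, 0.001]
force: [1.7, -0.9, -1.0]
width: 1.0
gripper_force: 0.0
```

arm_command([
  [[0.059,-0.0005,0,0,0,0],[0.059,-0.0005,0,0,0,0],[0.059,-0.0005,0,0,0,0],[0.059,-0.0005,0,0,0,0],[0.059,-0.0005,0,0,0,0],[0.059,-0.0005,0,0,0,0],[0.059,-0.0005,0,0,0,0],[0.059,-0.0005,0,0,0,0],[0,0,0,0,0,0],[0,0,0,0,0,0]],
])

```text
clock: 46.78
position: [0.4296, 0.2593, 0.2662]
ee_rot: [2.218, 2.225, -0.002]
force: [0.1, -1.1, -0.8]
width: 1.004
gripper_force: 0.0
```

arm_command([
  [[0,0,0.04,0,0,0],[0,0,0.04,0,0,0],[0,0,0.017,0,0,0],[0,0,0.004,0,0,0],[0,0,0,0,0,0],[0,0,0,0,0,0]],
])

```text
clock: 47.52
position: [0.4304, 0.2601, 0.1667]
ee_rot: [2.219, 2.223, 0.003]
force: [-0.1, -0.0, 0.3]
width: 0.999
gripper_force: 0.0
```

Prior grip height was 0.162.

arm_command([
  [[0,0,0.0035,0,0,0],[0,0,0,0,0,0],[0,0,0,0,0,0]],
])

```text
clock: 47.9
position: [0.4298, 0.2598, 0.1621]
ee_rot: [2.219, 2.224, 0.0]
force: [0.8, 0.2, 0.0]
width: 0.997
gripper_force: 0.0
```

arm_command([
  [[0,0,0,0,0,0],[0,0,0,0,0,0],[0,0,0,0,0,0],[0,0,0,0,0,0],[0,0,0,0,0,0],[0,0,0,0,0,0]],
], jaw=0.03, newtons=15)

```text
clock: 48.65
position: [0.4298, 0.2597, 0.162]
ee_rot: [2.219, 2.224, -0.0]
force: [-0.1, 0.3, -1.3]
width: 0.45
gripper_force: 15.0
```

arm_command([
  [[0,0,-0.02,0,0,0],[0,0,-0.03,0,0,0],[-0.05,-0.0047,0,0,0,0],[-0.057,0,0,0,0,0],[-0.057,0,0,0,0,0],[-0.057,0,0,0,0,0],[-0.057,0,0,0,0,0],[-0.057,0,0,0,0,0],[-0.054,0,0,0,0,0],[0,0,0,0,0,0]],
])

```text
clock: 49.9
position: [0.4253, -0.1337, 0.2117]
ee_rot: [2.227, 2.216, -0.002]
force: [-1.3, 0.6, -1.6]
width: 0.447
gripper_force: 15.0
```

arm_command([
  [[0,0,0,0,0,0],[0,0,0.05,0,0,0],[0,0,0.045,0,0,0],[0,0,0.018,0,0,0],[0,0,0.003,0,0,0],[0,0,0,0,0,0],[0,0,0,0,0,0],[0,0,0,0,0,0]],
])

```text
clock: 50.9
position: [0.4265, -0.1294, 0.0968]
ee_rot: [2.218, 2.223, 0.001]
force: [-0.3, -0.4, -1.1]
width: 0.45
gripper_force: 15.0
```

arm_command([
  [[0,0,0.0025,0,0,0],[0,0,0.001,0,0,0],[0,0,0,0,0,0],[0,0,0,0,0,0]],
])

```text
clock: 51.4
position: [0.426, -0.1293, 0.0925]
ee_rot: [-2.219, -2.224, 0.0]
force: [1.1, 0.9, -1.2]
width: 0.446
gripper_force: 15.0
```

arm_command([
  [[0,0,0.0007,0,0,0],[0,0,0,0,0,0],[0,0,0,0,0,0],[0,0,0,0,0,0],[0,0,0,0,0,0],[0,0,-0.03,0,0,0],[0,0,-0.06,0,0,0],[0,0,-0.06,0,0,0],[0,0,-0.06,0,0,0],[0,0,-0.045,0,0,0]],
], jaw=0.0918)

```text
clock: 52.65
position: [0.4262, -0.1291, 0.3496]
ee_rot: [2.217, 2.223, 0.001]
force: [1.3, -1.0, -0.2]
width: 0.999
gripper_force: 0.0
```

arm_command([
  [[-0.033,0.034,0,0,0,0],[0,0,0,0,0,0],[0,0,0,0,0,0],[0,0,0,0,0,0]],
])

```text
clock: 53.15
position: [0.4595, -0.1614, 0.3466]
ee_rot: [-2.217, -2.225, 0.001]
force: [0.1, 0.5, -0.4]
width: 0.995
gripper_force: 0.0
```

```bash
python3 - <<'E'
from h import *
P,px,_=grab('wrist');P2,px2,_=grab('scene');_,px3,_=grab('side')
o=np.hstack([px[...,::-1],cv2.resize(px2[130:250,230:390,::-1],(512,384))]);cv2.imwrite('pics/w7.png',cv2.resize(o,(800,300)))
E
python3 m.py | grep -v "z0.0[589]"
```

```text
wrist
spice ztop [0.1117 0.1126] mid [ 0.4262 -0.1283] ext [0.041 0.04 ] 767
   mec [ 0.4262 -0.1288] 0.0207
   z0.035 [ 0.4259 -0.1284  0.0215] 39
   z0.047 [ 0.4257 -0.1293  0.0199] 53
   z0.107 [ 0.4263 -0.1284  0.0145] 684
honey ztop [0.1003 0.1021] mid [ 0.4341 -0.2123] ext [0.06  0.062] 1388
   mec [ 0.4343 -0.2122] 0.0314
   z0.035 [ 0.434  -0.2128  0.0314] 33
   z0.047 [ 0.4343 -0.2125  0.031 ] 37
   z0.071 [ 0.4343 -0.2127  0.0306] 57
mill ztop [0.1414 0.1422] mid [ 0.4438 -0.2741] ext [0.027 0.007] 77
   mec [ 0.4438 -0.2768] 0.0137
   z0.035 [ 0.4417 -0.2898  0.027 ] 27
   z0.047 [ 0.4418 -0.2899  0.0254] 101
   z0.071 [ 0.4424 -0.2899  0.0195] 78
   z0.107 [ 0.443  -0.2906  0.0239] 62
   z0.119 [ 19.6543 163.9388 165.327 ] 24
   z0.131 [ 0.4433 -0.2911  0.024 ] 170
board z 0.0748401159810369 [array([0.497, 0.025]), array([0.037, 0.24 ]), np.float64(88.901)]
scene
spice ztop [0.1146 0.1153] mid [ 0.4226 -0.1293] ext [0.039 0.036] 47
   mec [ 0.4226 -0.1282] 0.0203
   z0.035 [ 0.4271 -0.1308  0.0232] 31
   z0.047 [ 0.4238 -0.1285  0.0182] 27
   z0.107 [ 0.4239 -0.1285  0.01
[... 795 characters left out ...]
.0247
   z0.035 [ 0.4248 -0.1288  0.0211] 35
   z0.047 [ 0.4251 -0.1298  0.0196] 39
   z0.071 [ 0.4251 -0.1267  0.015 ] 15
   z0.107 [ 0.4245 -0.124   0.016 ] 74
honey ztop [0.0993 0.1007] mid [ 0.4335 -0.2119] ext [0.06  0.062] 113
   mec [ 0.4325 -0.2116] 0.0325
   z0.035 [ 0.4328 -0.214   0.0312] 23
   z0.047 [ 0.4336 -0.2127  0.0306] 18
   z0.071 [ 0.4335 -0.2135  0.0307] 16
mill ztop [0.1521 0.1546] mid [ 0.4422 -0.2865] ext [0.007 0.009] 6
   z0.107 [ 0.4416 -0.2906  0.023 ] 29
   z0.119 [ 0.4408 -0.2934  0.0258] 27
   z0.131 [ 0.4421 -0.288   0.0214] 39
   z0.143 [ 0.4414 -0.283   0.0099] 27
board z 0.07362445064763734 [array([0.506, 0.184]), array([0.344, 0.241]), np.float64(85.795)]
```

View pics/w7.png

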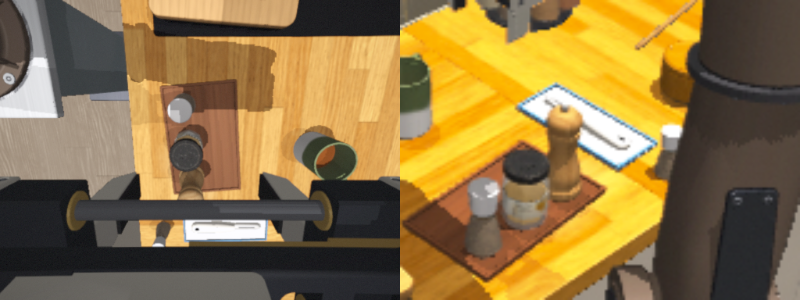

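All three objects are within about 1.2 mm of where they started and upright. The peeler lies lengthwise inside the rest's rim, and the gripper is clear.

```bash
python3 -c "
from cell import arm
print(arm.sign_off())"
```

```text
the job is handed in; nothing more can be done
None
```

The job is done and handed in at about 53 s. The peeler lies flat and lengthwise in the utensil rest, and the mill and both jars stand upright on the tray within about 1–2 mm of where they were; nothing was knocked over, and the garlic and salt pot were not touched.

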